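# Hold a lopsided lever level over its pin fixture

## Robot

A 6-joint arm with a two-finger parallel gripper is mounted at the origin on a cart in front of the work surface, level with it; the furniture and walls round the work are solid. World frame = base frame: x ahead of the robot, y to its left, z up, the work surface at z = 0. Lengths are in m, angles in rad, forces in N, time in s.
With the tool pointing down it reaches from about 0.35 to 0.85 m from the base axis. Payload 8.1 kg.
Tool frame: the origin (TCP) lies at the very end of the fingers, on their centre line; the grasp point (between the pads) lies 19 mm behind it; z points along the fingers, y is the line along which they close (so a half turn about z gives the same grasp; the last joint's range is limited). The gripper opens to 93 mm and grips with 3 to 60 N. Pads are 15 mm wide; open, the fingers measure 128 mm over their backs; the gripper's body (75 mm by 188 mm) begins 65 mm behind the grasp point.
Start: joints at [1.215, 0.13, 1.488, -0, 1.523, -0.085], TCP at [0.16, 0.578, 0.197] pointing down, gripper open.
Joint ranges: [-2.96, 2.96], [-0.89, 2.26], [0.02, 2.5], [-1.34, 4.48], [0, 2.73], [-2.66, 2.66]. Speed limits (rad/s): [2.39, 2.39, 2.79, 3.14, 3.14, 3.14].

## Interface

Orientations are given as a rotation vector (axis times angle).
In Python, from plant import monitor, eyes, ticket gives the robot as it stands.
- The arm moves only by the tool arm_command, never from a script. Its argument "deltas" is a list that holds one entry, the list of rows, each a list of 6 numbers: the shift along the world's x, y, z in cm, then the turn, a rotation vector about the world's x, y, z in degrees. In form: [[[tx, ty, tz, rx, ry, rz], ...]]. A call has 1 to 12 rows; each row shifts and turns the commanded pose from where the row before left it; what a row does not reach is not made up. A row lasts 1/12 s, in which the tool goes at most 41.7 mm and 7.16 degrees, less where a joint would pass 70% of its speed; a pose out of reach is approached as far as the arm can. A call is refused whole if a number of a shift passes 4.17 or a number of a turn 7.16, either way. A call with a gripper value outside its range is refused whole. "gripper" is the opening, from -1 (shut) to 1 (fully open), set as the call begins (left out, the last holds). The fingers move at their own pace and stop on an object; "squeeze" is the grip in N (left out, the last holds). Time passes only in rows, so rows that do not move let the fingers close. It gives the time, the measured TCP pose, the force, the opening and the grip force at its end, in the units of the state.
- monitor.read_state(): the state, without advancing time (a new reading comes with each control period).
- eyes.read_camera(name): name is "scene" or "top" or "wrist"; returns the picture (480x640x3 uint8, blue, green, red); there is no depth.
- eyes.camera_model(name): a dict with "fx", "fy", "cx", "cy" (pixels), "rvec" (rotation vector, rad) and "tvec" (3), from world to camera coordinates, as OpenCV has them. Camera axes: x right, y down, z forward; pixel columns grow to the right and rows downward; lengths in m; the calibration is good to about 2 mm. A picture is of the moment at which its call begins: read the wrist's pose just before it. camera_model takes no time and is no camera call; for the wrist camera it gives the pose at the moment of the call.
- ticket.close_job(): hands the job in; it is judged then, once.
The state is a dict: "t": time; "q": joint angles; "dq": joint speeds; "joint_torque": joint torques, N m; "tool_pos": TCP position; "orientation": TCP orientation; "force": force on the tool from outside, world axes, zero at the start; "wrist_torque": the same for the moment, N m; "opening": finger opening in m; "gripper_force": force on a finger pad.
Only numpy, scipy, OpenCV 4.12 (cv2) and the standard library are available. Lean on these libraries where they do the work, as an engineer would, in place of code of your own. Each camera call takes 0.05 s, during which the arm holds its last target. There are 200 camera calls.

## Task

Swing the fixture's hold-down bar out towards you until it stands about square to the plate, well clear of the pins. Then pick up the cast lever at its balance point (not its middle: the hub end is heavy) and hold it level over the fixture, the big hub's bore centred above the thick pin and the small eye's bore above the thin pin, with about 3 cm of air between its underside and the pin tips. Do not let the lever touch the fixture, leave the other things where they are, and finish while still holding the lever there, still.

Things in the scene. Friction and masses are not known exactly. Their poses are not given: they have to be found in the camera images.
- lever: loose cast aluminium lever, 175 mm long, 0.35-0.6 kg, flat on the bench. Along its y axis: heavy round hub at +y, straight ribbed web, small round eye at -y; z up, x across. Web 16 mm wide, from 2 to 30 mm above the underside, free from 20 mm on the hub side to 85 mm on the eye side of the origin. Origin: underside, below the balance point. Hub points to the robot's left, within 20 degrees.
- balance_point (a point): centre of the web at the lever's balance point, 16 mm above the lever's origin; axes as the lever's. It lies 42 mm from the hub bore's axis and 98 mm from the eye bore's. Grip within 16 mm of it along the web
- hub_bore (a point): axis of the hub's upright 20 mm bore, at the underside, 42 mm from the lever's origin along +y. Hub 44 mm diameter, 36 mm high, its steel bush 2 mm higher
- eye_bore (a point): axis of the eye's upright 13 mm bore, at the hub's underside level, 98 mm from the lever's origin along -y. Eye 26 mm diameter, from 2 to 30 mm above the underside
- fixture: fixed pin fixture: aluminium plate 60 mm (x) by 216 mm (y) by 12 mm with two upright steel pins 140 mm apart and a post for the hold-down bar. Origin: bench level, midway between the pins; y runs from the thin to the thick pin, z up. Thick pin to the robot's left, within 7 degrees. The fixture may stand to the left or to the right of the lever.
- thick_pin_tip (a point): tip of the thick pin (17 mm diameter), 45 mm above the bench, 70 mm from the fixture's origin along +y
- thin_pin_tip (a point): tip of the thin pin (10 mm diameter), 45 mm above the bench, 70 mm from the fixture's origin along -y
- holddown (a joint): angle (rad) of the hold-down bar, flat steel 80x14x8 mm, top 61 mm above the bench, pivot upright at x 0, y -100 mm of the fixture. 0: along the plate over the thin pin, knob near the plate's middle; grows anticlockwise from above, knob towards the robot (fixture's -x); 1.57: square to the plate; stop 1.6. Starts at 0 to 0.3, light friction (0.06 N m), stays where left.
- knob (a point): point in the round black knob at the free end of the hold-down bar, 80 mm from the pivot's axis, 80 mm above the bench; the knob is upright, 20 mm in diameter there, and its top is 12 mm above this point
- beaker: small clear glass beaker, 46 mm diameter, 59 mm high, between the two work places, at the back; behind it a fixed tall grey instrument fills y -0.10 to 0.12 m from x = 0.567 m on; bystander, to be left where it stands; origin at its underside's centre
- powder_jar: white jar with black lid, 58 mm diameter, 66 mm high, at the far right; behind it a fixed tall stack of instruments fills y below -0.335 m from x = 0.53 m on; bystander, to be left where it stands; origin at its underside's centre
- timer: flat white timer, 58 x 66 x 18 mm, to the left; behind it a fixed tall instrument (0.43 m high) fills y 0.25 to 0.59 m from x = 0.508 m on: approach from the robot's side; bystander, to be left where it stands; origin at its underside's centre
- bottle_100: clear bottle with blue cap, 56 mm diameter, 105 mm high, at the far left; bystander, to be left where it stands; origin at its underside's centre

How it is judged:
By the outcome, as a careful person would: the job done as asked, in the order asked, and still so for the second after the job is handed in, while the arm keeps its last pose, push and grip.
It also fails if it takes over 59 s, if anything falls off the work surface, if the arm or the gripper's body presses on something with over 40 N, if the wrist force passes 120 N, or if a joint passes its speed limit or range.

## Working session

There is one attempt and no reset: what is moved stays moved. The work goes in short steps, Python scripts to look and compute and a tool call to move; the robot and the scene stay as the last step left them, time stands still between calls to the robot, and variables do not carry over. Pictures are saved under pics/ and viewed, at most 10 in all, crops included, and the job is handed in when it is done.

Besides the shell and the picture viewer there is one more tool, called by a JSON object that holds its "fn" and its "kwargs". arm_command: Moves the arm, as the interface text tells. Its arguments: {"type":"object","properties":{"deltas":{"type":"array"},"gripper":{"type":"number"},"squeeze":{"type":"number"}},"required":["deltas"]}

```bash
mkdir -p pics; cat > h.py <<'E'
import cv2,numpy as np
from plant import monitor,eyes,ticket
def ray(m,uv):
    R=cv2.Rodrigues(np.array(m["rvec"],float))[0];t=np.array(m["tvec"],float).ravel()
    d=R.T@np.array([(uv[0]-m["cx"])/m["fx"],(uv[1]-m["cy"])/m["fy"],1.]);return -R.T@t,d
def onz(m,uv,z):
    o,d=ray(m,uv);return o+d*(z-o[2])/d[2]
def px(m,P):
    K=np.array([[m["fx"],0,m["cx"]],[0,m["fy"],m["cy"]],[0,0,1.]])
    return cv2.projectPoints(np.array(P,float).reshape(-1,1,3),np.array(m["rvec"],float),np.array(m["tvec"],float),K,None)[0].reshape(-1,2)
E
python3 - <<'E'
from h import *
s=monitor.read_state();print(s)
for n in("top","scene"):
    cv2.imwrite(f"pics/{n}0.png",eyes.read_camera(n));m=eyes.camera_model(n);print(n,m,ray(m,(320,240)))
E
```

```text
{'t': 0.0, 'q': array([ 1.21458364e+00,  1.31162629e-01,  1.48930317e+00,  3.46662908e-05,
        1.52300582e+00, -8.53981537e-02]), 'dq': array([ 3.85548873e-04, -4.31958207e-04, -4.05083895e-04, -5.05401881e-04,
       -5.37093896e-05,  2.20315362e-04]), 'joint_torque': array([-3.11866033e-04, -5.59822190e+01, -4.91763926e+01,  7.66627654e-02,
        3.49953223e-02, -1.27782032e-04]), 'tool_pos': array([0.16025488, 0.57755347, 0.19577351]), 'orientation': array([-4.24038052e-01, -3.11239300e+00,  2.86749983e-03]), 'force': array([-0.20297515,  0.37613772,  0.36104762]), 'wrist_torque': array([ 0.0252365 , -0.02028333, -0.00058052]), 'gripper_force': 0.0, 'opening': 0.09335932249775188}
top {'fx': 470.47358765634857, 'fy': 470.47358765634857, 'cx': 315.559185122965, 'cy': 238.7786809960841, 'rvec': array([ 2.13525015, -2.0994347 ,  0.09638256]), 'tvec': array([0.01314378, 0.51088362, 1.28718441])} (array([ 0.31538214, -0.05580337,  1.34738214]), array([ 0.14488406,  0.04907204, -0.9882795 ]))
scene {'fx': 468.48523324978805, 'fy': 468.48523324978805, 'cx': 321.1183932516156, 'cy': 239.19945373682174, 'rvec': array([ 2.16610313, -0.63265529,  0.33696339]), 'tvec': array([-0.4219364 ,  0.22733304,  1.15487394])} (array([-0.08367854, -0.86405223,  0.89992005]), array([ 0.43927055,  0.65219279, -0.61781435]))
```

View pics/top0.png

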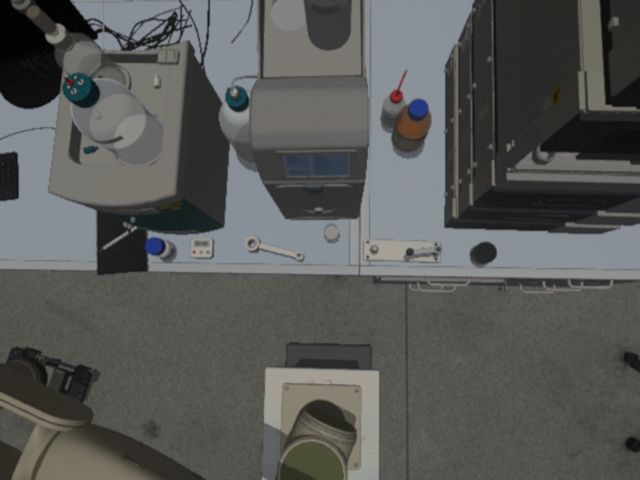

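View pics/scene0.png

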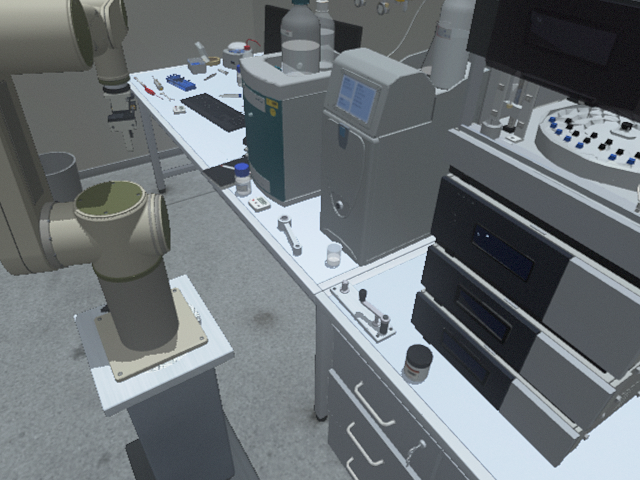

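The top view shows the lever with its hub at about (252,243) and eye at (299,256). The fixture spans u 364–441, v 240–262, with the thick pin at about (374,250) and the knob near (410,251). The scene view shows the knob end towards the plate's middle.

```bash
python3 - <<'E'
from h import *
m=eyes.camera_model("top")
for n,uv,z in(("hub",(252,243),.038),("eye",(299,256),.03),("thick",(374,250),.045),("knob",(410,251),.092),("pivot",(436,249),.061),("c1",(364,240),.012),("c2",(441,262),.012),("beaker",(331,233),.05),("jar",(484,253),.066)):
    print(n,onz(m,uv,z).round(4))
i=cv2.imread("pics/top0.png")[225:275,235:455]
j=cv2.resize(i,None,fx=3.6,fy=3.6,interpolation=cv2.INTER_CUBIC)
k=cv2.imread("pics/scene0.png")[190:390,270:440]
w=eyes.read_camera("wrist");mw=eyes.camera_model("wrist")
k=cv2.resize(k,None,fx=2,fy=2,interpolation=cv2.INTER_CUBIC)
c=np.zeros((590,800,3),np.uint8);c[:j.shape[0],:j.shape[1]]=j;c[185:585,:340]=k;c[185:485,360:760]=cv2.resize(w,(400,300));cv2.imwrite("pics/c1.png",c)
o,d=ray(mw,(320,240));print(o,d,mw["fx"],monitor.read_state()["tool_pos"])
E
```

```text
hub [0.4963 0.2021 0.038 ]
eye [0.4621 0.0681 0.03  ]
thick [ 0.4802 -0.1416  0.045 ]
knob [ 0.4729 -0.2338  0.092 ]
pivot [ 0.4833 -0.3083  0.061 ]
c1 [ 0.5128 -0.1153  0.012 ]
c2 [ 0.453  -0.3312  0.012 ]
beaker [ 0.5257 -0.0217  0.05  ]
jar [ 0.4735 -0.4347  0.066 ]
[0.09028704 0.59817255 0.38553754] [ 0.25269611 -0.06224535 -0.96559087] 362.65861014794797 [0.16032428 0.57772178 0.19604513]
```

View pics/c1.png

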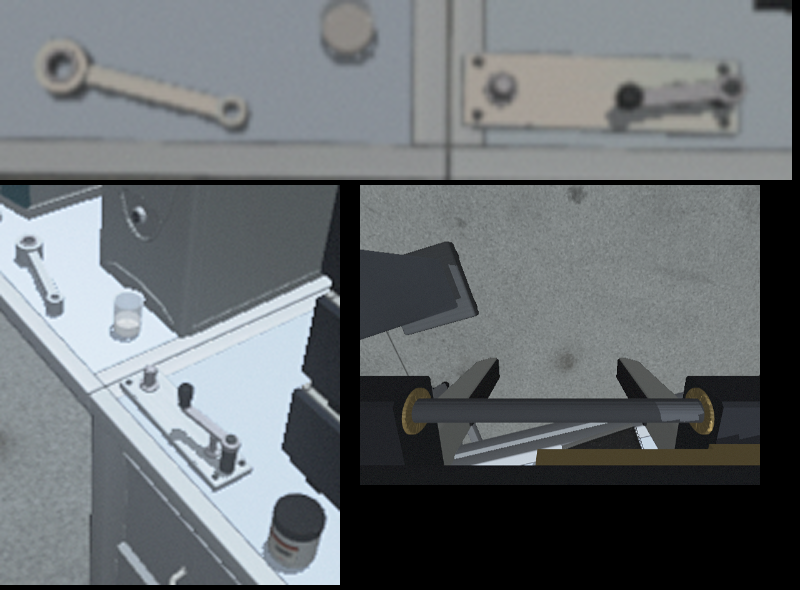

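The crop confirms all this: the lever yaw is about -14°, the fixture runs nearly along y, and the bar is about 8° open with the knob on the robot's side. I'll move the wrist camera over the lever for a precise look.

{"fn": "arm_command", "kwargs": {"deltas": [[[2, -3.48, 0.45, 0, 0, 0], [2, -3.48, 0.45, 0, 0, 0], [2, -3.48, 0.45, 0, 0, 0], [2, -3.48, 0.45, 0, 0, 0], [2, -3.48, 0.45, 0, 0, 0], [2, -3.48, 0.45, 0, 0, 0], [2, -3.48, 0.45, 0, 0, 0], [2, -3.48, 0.45, 0, 0, 0], [2, -3.48, 0.45, 0, 0, 0], [2, -3.48, 0.45, 0, 0, 0], [2, -3.48, 0.45, 0, 0, 0], [2, -3.48, 0.45, 0, 0, 0]]]}}

```text
t: 1.15
tool_pos: [0.4009, 0.1587, 0.2511]
orientation: [0.424, 3.113, 0.0]
force: [1.7, -0.0, 0.4]
opening: 0.0931
gripper_force: 0.0
```

```bash
cat > look.py <<'E'
from h import *
import sys,pickle
n=sys.argv[1]
eyes.read_camera("wrist");s=monitor.read_state();m=eyes.camera_model("wrist");i=eyes.read_camera("wrist")
cv2.imwrite(f"pics/{n}.png",i);pickle.dump((s,m),open(n+".pkl","wb"))
print(s["t"],s["tool_pos"],s["orientation"],s["q"].round(3),np.abs(s["dq"]).max())
E
python3 look.py w1
```

```text
1.2 [0.40438098 0.15262231 0.25186309] [ 0.43141934  3.10834886 -0.00488209] [ 0.246 -0.354  1.838 -0.004  1.656 -1.049] 0.20067270983733082
```

View pics/w1.png

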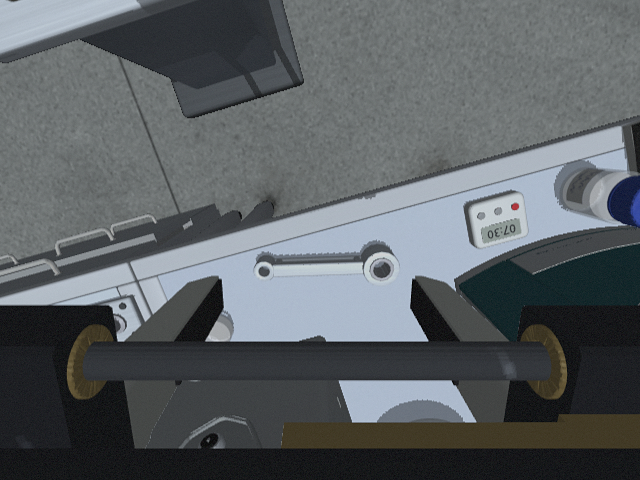

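The wrist view (image top faces the robot) shows the lever with its hub bore near (381,266) and eye bore near (264,270). The timer is at (497,220), and one fixture corner is visible at the left.

```bash
cat > lev.py <<'E'
from h import *
import pickle,sys
s,m=pickle.load(open("w1.pkl","rb"));i=cv2.imread("pics/w1.png")
g=cv2.cvtColor(i,cv2.COLOR_BGR2GRAY)
def bore(c,r,a):
    x,y=c;k=4;p=cv2.resize(g[y-r:y+r,x-r:x+r],None,fx=k,fy=k,interpolation=cv2.INTER_CUBIC)
    t,b=cv2.threshold(p,0,255,cv2.THRESH_BINARY_INV+cv2.THRESH_OTSU)
    cs,_=cv2.findContours(b,cv2.RETR_LIST,cv2.CHAIN_APPROX_NONE)
    for q in cs:
        if cv2.contourArea(q)>a*16 and len(q)>5:
            (ex,ey),ax,_=cv2.fitEllipse(q);print("   ",np.round((x-r+(ex+.5)/k-.5,y-r+(ey+.5)/k-.5),2),np.round(np.array(ax)/k,1),t)
bore((381,266),24,20);bore((264,270),16,8)
for (h,e) in (((381,266),(264,270)),):
    H=onz(m,h,.038);E=onz(m,e,.030);print(H,E,np.linalg.norm(H-E))
E
python3 lev.py; python3 -c "
import cv2
i=cv2.imread('pics/w1.png')[235:300,240:420];cv2.imwrite('pics/w1c.png',cv2.resize(i,None,fx=4.4,fy=4.4,interpolation=cv2.INTER_NEAREST))"
```

```text
[381.6  269.51] [15.7 17.8] 134.0
    [375.16 258.18] [33.4 34.9] 134.0
    [263.62 271.12] [ 9.9 11.2] 136.0
    [267.08 259.81] [13.6 27.4] 136.0
[0.49064538 0.20681172 0.038     ] [0.4604704  0.07094531 0.03      ] 0.13940664146081633
```

View pics/w1c.png

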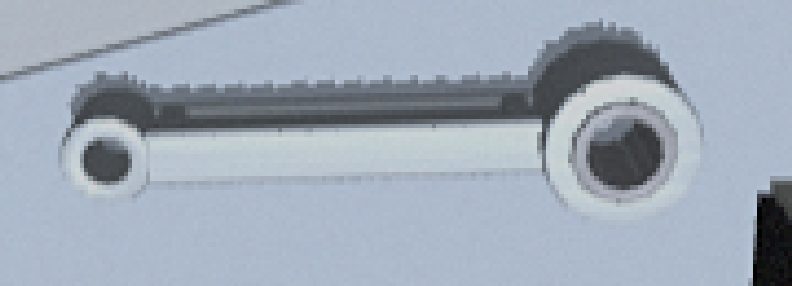

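The hub bush centre is at (382.0,269.3) and the eye bore at (264.1,271.4). Next I'll look at the fixture.

{"fn": "arm_command", "kwargs": {"deltas": [[[-0.1, -3.8, 0, 0, 0, 0], [-0.1, -3.8, 0, 0, 0, 0], [-0.1, -3.8, 0, 0, 0, 0], [-0.1, -3.8, 0, 0, 0, 0], [-0.1, -3.8, 0, 0, 0, 0], [0, -3.8, 0, 0, 0, 0], [0, -3.8, 0, 0, 0, 0], [0, -3.8, 0, 0, 0, 0], [0, -3.8, 0, 0, 0, 0], [0, -3.8, 0, 0, 0, 0], [0, 0, 0, 0, 0, 0], [0, 0, 0, 0, 0, 0]]]}}

```text
t: 2.25
tool_pos: [0.395, -0.2202, 0.2501]
orientation: [-0.429, -3.111, -0.002]
force: [-0.4, 0.2, -0.2]
opening: 0.0926
gripper_force: 0.0
```

```bash
python3 look.py w2; python3 - <<'E'
from h import *
import pickle
s,m=pickle.load(open("w1.pkl","rb"))
H=onz(m,(382,269.3),.038);E=onz(m,(264.1,271.4),.030);d=(H-E)[:2];print(H,E,np.linalg.norm(d),np.degrees(np.arctan2(-d[0],d[1])),H+(E-H)*.3)
E
```

```text
2.3 [ 0.39531343 -0.21906617  0.25024776] [-4.26078977e-01 -3.11139239e+00 -1.91746618e-03] [-6.200e-01 -2.930e-01  1.793e+00  1.000e-03  1.644e+00 -1.919e+00] 0.034324621843262744
[0.49497113 0.20700774 0.038     ] [0.46220504 0.07050737 0.03      ] 0.14037794416921398 -13.498115043363624 [0.4851413  0.16605763 0.0356    ]
```

View pics/w2.png

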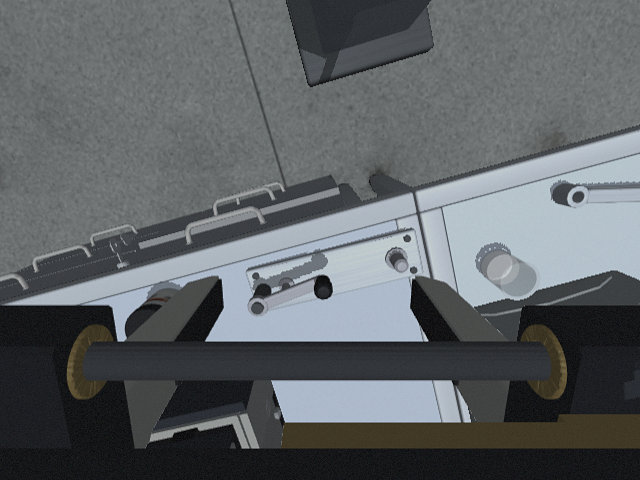

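The fixture is in view, with the thick pin near (400,262), the knob near (323,287), the pivot near (258,307), and the thin pin under the bar near (287,285). I'll zoom in for sub-pixel points.

```bash
python3 -c "
import cv2
i=cv2.imread('pics/w2.png')[220:320,240:430];cv2.imwrite('pics/w2c.png',cv2.resize(i,None,fx=4.2,fy=4.2,interpolation=cv2.INTER_CUBIC))"
```

```text
(no output)
```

View pics/w2c.png

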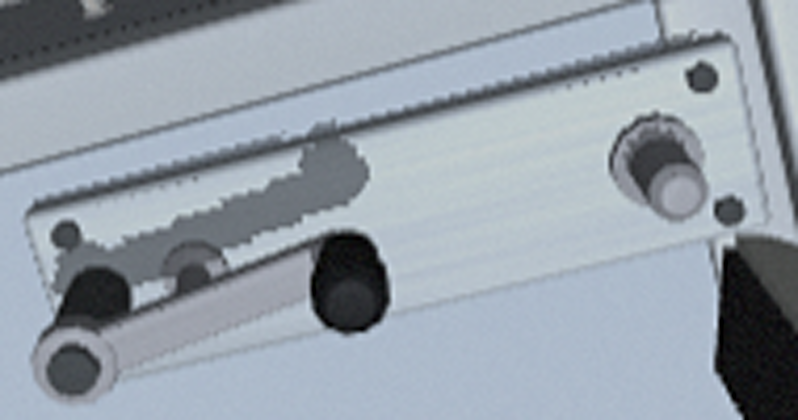

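```bash
python3 - <<'E'
from h import *
import pickle
s,m=pickle.load(open("w2.pkl","rb"))
p=lambda c,z:onz(m,(c[0]/4.2+240-.4,c[1]/4.2+220-.4),z)[:2]
T=p((681,192),.045);K=p((350,302),.092);V=p((73,369),.063);A=p((737,42),.012);B=p((25,212),.012);C=p((768,218),.012)
B2=p((657,160),.013)
print("T",T,"base",B2,"K",K,"V",V,"A",A,"B",B,"C",C)
u=(A-B)/np.linalg.norm(A-B);print("AB",np.linalg.norm(A-B),"AC",np.linalg.norm(A-C),"yaw",np.degrees(np.arctan2(-u[0],u[1])))
x=np.array([u[1],-u[0]]);O=(A+B)/2+.03*x;print("O",O,"T pred",O+.07*u,"V pred",O-.1*u,"thin",O-.07*u)
b=K-V;print("|TV|",np.linalg.norm(T-V),"bar",np.linalg.norm(b),np.degrees(np.arctan2(-b[0],b[1])))
w=T-V;print("yaw TV",np.degrees(np.arctan2(-w[0],w[1])))
E
```

```text
T [ 0.48286426 -0.14114588] base [ 0.48399864 -0.14115874] K [ 0.47012132 -0.23240443] V [ 0.48079031 -0.31224585] A [ 0.45564175 -0.11110766] B [ 0.44955386 -0.32552583] C [ 0.51101036 -0.11308223]
AB 0.21450458514437964 AC 0.05540381381473359 yaw -1.6263398454113775
O [ 0.48258572 -0.21916818] T pred [ 0.4845724  -0.14919638] V pred [ 0.4797476 -0.3191279] thin [ 0.48059904 -0.28913998]
|TV| 0.17111254004173063 bar 0.0805511035714933 7.61119301092576
yaw TV -0.6944622140415717
```

{"fn": "arm_command", "kwargs": {"deltas": [[[0.75, -0.13, -1.2, 0, 0, -6.68], [0.75, -0.13, -1.2, 0, 0, -6.68], [0.75, -0.13, -1.2, 0, 0, -6.68], [0.75, -0.13, -1.2, 0, 0, -6.68], [0.75, -0.13, -1.2, 0, 0, -6.68], [0.75, -0.13, -1.2, 0, 0, -6.68], [0.75, -0.13, -1.2, 0, 0, -6.68], [0.75, -0.13, -1.2, 0, 0, -6.68], [0.75, -0.13, -1.2, 0, 0, -6.68], [0.75, -0.13, -1.2, 0, 0, -6.68], [0, 0, 0, 0, 0, 0], [0, 0, 0, 0, 0, 0]]]}}

```text
t: 3.35
tool_pos: [0.4704, -0.2305, 0.1304]
orientation: [-2.059, -2.37, 0.0]
force: [-0.3, -0.1, -0.0]
opening: 0.0926
gripper_force: 0.0
```

```bash
cat > st.py <<'E'
from h import *
s=monitor.read_state();R=cv2.Rodrigues(s["orientation"])[0]
print(round(s["t"],2),s["tool_pos"].round(4),"ty yaw from +y",np.degrees(np.arctan2(-R[0,1],R[1,1])).round(2),"z",R[:,2].round(3),"F",s["force"].round(1),s["wrist_torque"].round(2),s["opening"],s["gripper_force"],s["q"].round(2))
E
python3 st.py
```

```text
3.35 [ 0.4704 -0.2305  0.1304] ty yaw from +y -81.96 z [-0.002  0.001 -1.   ] F [-0.3 -0.1 -0. ] [-0.06  0.05  0.03] 0.0926346182611592 0.0 [-0.55 -0.03  1.78  0.    1.4  -0.69]
```

{"fn": "arm_command", "kwargs": {"deltas": [[[0, -0.05, -1.6, 0, 0, 0], [0, -0.05, -1.6, 0, 0, 0], [0, -0.05, -1.6, 0, 0, 0], [0, -0.05, -1.6, 0, 0, 0], [0, 0, 0, 0, 0, 0]]]}}

```text
t: 3.77
tool_pos: [0.4688, -0.2327, 0.0647]
orientation: [-2.059, -2.367, 0.001]
force: [-0.8, -0.2, -0.4]
opening: 0.093
gripper_force: 0.0
```

{"fn": "arm_command", "kwargs": {"deltas": [[[0, 0, 0, 0, 0, 0], [0, 0, 0, 0, 0, 0], [0, 0, 0, 0, 0, 0], [0, 0, 0, 0, 0, 0], [0, 0, 0, 0, 0, 0], [0, 0, 0, 0, 0, 0], [0, 0, 0, 0, 0, 0], [0, 0, 0, 0, 0, 0], [0, 0, 0, 0, 0, 0], [0, 0, 0, 0, 0, 0]]], "gripper": -1, "squeeze": 8}}

```text
t: 4.6
tool_pos: [0.4704, -0.2344, 0.0668]
orientation: [-2.068, -2.365, 0.0]
force: [-0.1, -0.2, 0.8]
opening: 0.0308
gripper_force: 0.0
```

```bash
python3 st.py; python3 - <<'E'
from h import *
V=np.array([.4808,-.3122]);r=.08
a=np.radians(np.linspace(7.6,88.6,17))
P=V+r*np.c_[-np.sin(a),np.cos(a)];print((np.diff(P,axis=0)*100).round(2).tolist(),np.degrees(a[1]-a[0]),P[-1])
E
```

```text
4.6 [ 0.4704 -0.2344  0.0668] ty yaw from +y -82.32 z [-0.  0. -1.] F [-0.1 -0.2  0.8] [-0.03  0.02 -0.02] 0.030809124671251624 0.0 [-0.56  0.03  1.84  0.    1.27 -0.69]
[[-0.7, -0.12], [-0.68, -0.19], [-0.66, -0.24], [-0.64, -0.3], [-0.61, -0.36], [-0.58, -0.41], [-0.54, -0.46], [-0.49, -0.5], [-0.45, -0.55], [-0.4, -0.58], [-0.35, -0.62], [-0.29, -0.64], [-0.23, -0.67], [-0.17, -0.69], [-0.11, -0.7], [-0.05, -0.7]] 5.0625 [ 0.40082388 -0.31024543]
```

{"fn": "arm_command", "kwargs": {"deltas": [[[0, 0, 0, 0, 0, 0], [0, 0, 0, 0, 0, 0], [0, 0, 0, 0, 0, 0], [0, 0, 0, 0, 0, 0]]]}}

```text
t: 4.93
tool_pos: [0.4705, -0.2344, 0.0667]
orientation: [-2.068, -2.365, -0.0]
force: [1.4, 0.2, -0.8]
opening: 0.0162
gripper_force: 6.9
```

{"fn": "arm_command", "kwargs": {"deltas": [[[-0.7, -0.12, 0, 0, 0, 5.06], [-0.68, -0.19, 0, 0, 0, 5.06], [-0.66, -0.24, 0, 0, 0, 5.06], [-0.64, -0.3, 0, 0, 0, 5.06], [-0.61, -0.36, 0, 0, 0, 5.06], [-0.58, -0.41, 0, 0, 0, 5.06], [-0.54, -0.46, 0, 0, 0, 5.06], [-0.49, -0.5, 0, 0, 0, 5.06]]]}}

```text
t: 5.6
tool_pos: [0.4216, -0.2605, 0.0669]
orientation: [1.115, 2.936, -0.0]
force: [3.7, -0.5, -2.2]
opening: 0.016
gripper_force: 6.6
```

```bash
python3 st.py
```

```text
5.6 [ 0.4216 -0.2605  0.0669] ty yaw from +y -41.58 z [ 0.001 -0.    -1.   ] F [ 3.7 -0.5 -2.2] [-0.25 -0.59  0.02] 0.015997791911566094 6.640824216592591 [-0.66 -0.05  1.92  0.    1.27 -1.5 ]
```

{"fn": "arm_command", "kwargs": {"deltas": [[[-0.45, -0.55, 0, 0, 0, 5.06], [-0.4, -0.58, 0, 0, 0, 5.06], [-0.35, -0.62, 0, 0, 0, 5.06], [-0.29, -0.64, 0, 0, 0, 5.06], [-0.23, -0.67, 0, 0, 0, 5.06], [-0.17, -0.69, 0, 0, 0, 5.06], [-0.11, -0.7, 0, 0, 0, 5.06], [-0.05, -0.7, 0, 0, 0, 5.06], [0, 0, 0, 0, 0, 0], [0, 0, 0, 0, 0, 0]]]}}

```text
t: 6.43
tool_pos: [0.4016, -0.3122, 0.0672]
orientation: [0.041, 3.14, -0.001]
force: [4.8, -0.9, -0.2]
opening: 0.0156
gripper_force: 7.2
```

```bash
python3 st.py
```

```text
6.43 [ 0.4016 -0.3122  0.0672] ty yaw from +y -1.5 z [ 0.001 -0.001 -1.   ] F [ 4.8 -0.9 -0.2] [-0.17 -0.76 -0.04] 0.015633657356924412 7.208549984724755 [-0.76 -0.02  1.88  0.    1.27 -2.31]
```

{"fn": "arm_command", "kwargs": {"deltas": [[[0, 0, 0, 0, 0, 0], [0, 0, 0, 0, 0, 0], [0, 0, 0, 0, 0, 0], [0, 0, 0, 0, 0, 0], [0, 0, 0, 0, 0, 0], [0, 0, 0, 0, 0, 0]]], "gripper": 1}}

```text
t: 6.93
tool_pos: [0.4009, -0.3116, 0.0667]
orientation: [-0.037, -3.141, -0.0]
force: [-0.4, 0.1, -0.5]
opening: 0.051
gripper_force: 0.0
```

{"fn": "arm_command", "kwargs": {"deltas": [[[0, 0, 2, 0, 0, 0], [0, 0, 3, 0, 0, 0], [0, 0.5, 3, 0, 0, 0], [-0.1, 1.5, 3, 0, 0, -2], [-0.1, 1.5, 3, 0, 0, -2], [-0.1, 1.5, 2, 0, 0, -2], [-0.1, 1.5, 2, 0, 0, -2], [0, 1.5, 0, 0, 0, -2], [0, 1, 0, 0, 0, 0], [0, 0, 0, 0, 0, 0], [0, 0, 0, 0, 0, 0], [0, 0, 0, 0, 0, 0]]]}}

```text
t: 7.93
tool_pos: [0.3965, -0.2219, 0.2458]
orientation: [-0.309, -3.125, -0.001]
force: [0.3, -0.2, -0.3]
opening: 0.0929
gripper_force: 0.0
```

```bash
python3 st.py; python3 look.py w3; python3 -c "
import cv2
i=cv2.imread('pics/w3.png')
cv2.imwrite('pics/w3c.png',cv2.resize(i[150:350,160:480],None,fx=2.5,fy=2.5,interpolation=cv2.INTER_CUBIC))"
```

```text
7.93 [ 0.3965 -0.2219  0.2458] ty yaw from +y -11.31 z [-0.002  0.001 -1.   ] F [ 0.3 -0.2 -0.3] [ 0.01 -0.05 -0.01] 0.09288282396589582 0.0 [-0.62 -0.29  1.79 -0.    1.63 -2.  ]
7.9833 [ 0.39651448 -0.2220454   0.24578726] [-3.10222997e-01 -3.12453905e+00 -9.92245322e-04] [-0.623 -0.285  1.794 -0.     1.634 -1.996] 0.004500382601645793
```

View pics/w3c.png

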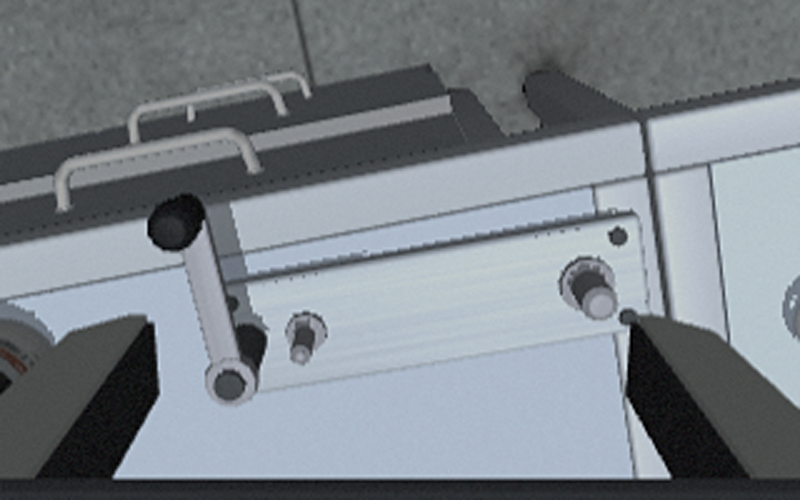

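The bar now stands about square to the plate. In the crop, the thick tip is at (599,303), the thin tip at (300,355), the pivot at (230,383) and the knob top at about (170,228).

```bash
python3 - <<'E'
from h import *
import pickle
s,m=pickle.load(open("w3.pkl","rb"));g=cv2.cvtColor(cv2.imread("pics/w3.png"),cv2.COLOR_BGR2GRAY)
f=lambda c:(c[0]/2.5+160-.3,c[1]/2.5+150-.3)
p=lambda c,z:onz(m,f(c),z)[:2]
T=p((599,303),.045);N=p((300,355),.045);V=p((230,383),.063);K=p((170,228),.092)
a=lambda d:np.degrees(np.arctan2(-d[0],d[1]))
print("T",T,"N",N,"V",V,"K",K,"TN",np.linalg.norm(T-N),a(T-N),"TV",np.linalg.norm(T-V),a(T-V),"bar",np.linalg.norm(K-V),a(K-V))
for c in((599,303),(300,355)):
    u,v=np.round(f(c)).astype(int);print(f(c));print(g[v-9:v+10,u-8:u+9])
E
```

```text
T [ 0.48234853 -0.1423549 ] N [ 0.48033582 -0.28176485] V [ 0.48014317 -0.31192094] K [ 0.39932802 -0.31082425] TN 0.1394244855750019 -0.8271426881976683 TV 0.16958038790568483 -0.7451423187063814 bar 0.08082258705965714 89.22252138633701
(399.3, 270.9)
[[ 57  57  62  61  63  63  64  64  67  66  63 128 157 148 154 200 196]
 [ 58  61  59  62  62  65  63  63  60  59  60  79 129 152 160 180 198]
 [ 61  58  57  62  60  58  62  63  72  87  67  55  81 140 162 192 198]
 [ 60  60  60  60  58  75 108 111 116 118 117 109  98  90 160 202 195]
 [ 58  61  57  55  91 120 130 125 122 130 130 129 124 108 140 201 196]
 [ 57  60  56 101 120 129 126 126 128 136 133 125 126 125 128 156 195]
 [ 56  55  66 124 125 125 126 146 160 165 158 151 140 125 125 151 202]
 [ 53  54 104 127 129 132 157 168 171 172 167 164 159 140 124 142 201]
 [ 47  55 126 124 128 144 172 172 171 165 164 163 162 159 125 127 199]
 [ 83  50 129 126 131 165 170 173 168 163 163 163 164 166 130 127 168]
 [133  83 130 122 130 169 167 169 165 164 162 165 164 164 133 138 180]
 [146  97 126 122 129 170 171 166 165 164 163 163 164 158 128 138
[... 1168 characters left out ...]
186 190 130 118 142 164 166 144 126 131 145 191 189 188 190]
 [183 183 185 186 120 116 142 162 166 142 125 138 185 191 191 189 189]
 [186 188 188 190 169 128 138 136 137 128 129 149 190 183 184 184 183]
 [189 189 188 187 188 173 172 153 135 122 173 177 185 185 183 183 182]
 [185 186 184 185 186 184 186 180 172 167 187 185 183 184 183 184 184]
 [183 183 182 183 185 183 184 184 185 185 186 184 185 186 185 185 186]
 [186 183 183 185 186 182 186 186 186 186 187 185 185 185 187 186 187]
 [181 183 185 185 185 187 184 185 186 184 185 186 182 182 182 183 183]
 [185 185 184 183 186 183 182 181 184 181 184 182 183 184 181 183 183]
 [182 183 183 181 182 182 181 182 181 181 182 178 182 181 181 182 181]]
```

{"fn": "arm_command", "kwargs": {"deltas": [[[0.1, 2.5, -0.3, 0, 0, -5.8], [0.1, 2.5, -0.3, 0, 0, -5.8], [0.1, 2.5, -0.3, 0, 0, -5.8], [0.1, 2.5, -0.3, 0, 0, -5.8], [0.1, 2.5, -0.3, 0, 0, -5.8], [0.1, 2.5, -0.3, 0, 0, -5.8], [0.1, 2.5, -0.3, 0, 0, -5.8], [0.1, 2.5, -0.3, 0, 0, -5.8], [0.1, 2.5, -0.3, 0, 0, -5.8], [0.1, 2.5, -0.3, 0, 0, -5.8], [0.1, 2.5, -0.3, 0, 0, -5.8], [0.1, 2.5, -0.3, 0, 0, -5.8]]]}}

```text
t: 9.03
tool_pos: [0.4089, 0.079, 0.2103]
orientation: [-2.046, -2.384, 0.001]
force: [-0.4, -0.2, 0.3]
opening: 0.0927
gripper_force: 0.0
```

{"fn": "arm_command", "kwargs": {"deltas": [[[1, 2.4, -0.5, 0, 0, -5.7], [1.5, 2.4, -1, 0, 0, -5.7], [1.5, 2.3, -1.5, 0, 0, -5.7], [1.6, 2.1, -2, 0, 0, -5.7], [0.6, 0, -2, 0, 0, 0], [0, 0, -1, 0, 0, 0], [0, 0, 0, 0, 0, 0], [0, 0, 0, 0, 0, 0]]]}}

```text
t: 9.7
tool_pos: [0.4702, 0.1694, 0.1303]
orientation: [-2.471, -1.939, 0.003]
force: [1.0, 0.8, 0.0]
opening: 0.093
gripper_force: 0.0
```

```bash
python3 st.py;python3 - <<'E'
from h import *
import pickle
s,m=pickle.load(open("w3.pkl","rb"))
T=onz(m,(400.2,272.2),.045);N=onz(m,(279.5,292.6),.045);d=(T-N)[:2]
print(T,N,np.linalg.norm(d),np.degrees(np.arctan2(-d[0],d[1])),"bp",T+(N-T)*.3)
E
```

```text
9.7 [0.4702 0.1694 0.1303] ty yaw from +y -103.75 z [-0.002 -0.001 -1.   ] F [1.  0.8 0. ] [-0.1   0.05  0.01] 0.09296878891542815 0.0 [ 0.24 -0.1   1.84 -0.    1.4   0.48]
[ 0.48411066 -0.1415671   0.045     ] [ 0.48138526 -0.28224266  0.045     ] 0.14070195490546225 -1.1098894293722865 bp [ 0.48329304 -0.18376977  0.045     ]
```

{"fn": "arm_command", "kwargs": {"deltas": [[[0, 0, -2, 0, 0, 0], [0, 0, -2, 0, 0, 0], [0, 0, -2, 0, 0, 0], [0, 0, -2, 0, 0, 0], [0, 0, -2, 0, 0, 0], [0, 0, -1.2, 0, 0, 0], [0, 0, -0.7, 0, 0, 0], [0, 0, -0.5, 0, 0, 0], [0, 0, 0, 0, 0, 0], [0, 0, 0, 0, 0, 0]]]}}

```text
t: 10.53
tool_pos: [0.4717, 0.1703, 0.0079]
orientation: [2.471, 1.939, 0.002]
force: [0.1, 0.6, -0.3]
opening: 0.093
gripper_force: 0.0
```

```bash
python3 st.py
```

```text
10.53 [0.4717 0.1703 0.0079] ty yaw from +y -103.76 z [ 0.001  0.    -1.   ] F [ 0.1  0.6 -0.3] [-0.04  0.03  0.07] 0.09295590249170753 0.0 [0.24 0.05 1.94 0.   1.15 0.48]
```

{"fn": "arm_command", "kwargs": {"deltas": [[[0, 0, -0.35, 0, 0, 0], [0, 0, 0, 0, 0, 0], [0, 0, 0, 0, 0, 0], [0, 0, 0, 0, 0, 0], [0, 0, 0, 0, 0, 0], [0, 0, 0, 0, 0, 0], [0, 0, 0, 0, 0, 0], [0, 0, 0, 0, 0, 0], [0, 0, 0, 0, 0, 0], [0, 0, 0, 0, 0, 0], [0, 0, 0, 0, 0, 0], [0, 0, 0, 0, 0, 0]]], "gripper": -1, "squeeze": 15}}

```text
t: 11.53
tool_pos: [0.4713, 0.1702, 0.0035]
orientation: [2.471, 1.939, 0.001]
force: [1.9, -0.9, 0.6]
opening: 0.0178
gripper_force: 1.4
```

{"fn": "arm_command", "kwargs": {"deltas": [[[0, 0, 0, 0, 0, 0], [0, 0, 0, 0, 0, 0], [0, 0, 0, 0, 0, 0], [0, 0, 0, 0, 0, 0]]], "squeeze": 45}}

```text
t: 11.87
tool_pos: [0.4711, 0.1702, 0.0035]
orientation: [2.471, 1.939, 0.0]
force: [3.0, -1.3, 1.0]
opening: 0.0148
gripper_force: 45.0
```

```bash
python3 st.py; python3 - <<'E'
from h import *
a=eyes.read_camera("top")[225:275,235:455];b=eyes.read_camera("scene")[190:390,230:440];w=eyes.read_camera("wrist")
c=np.zeros((590,800,3),np.uint8);j=cv2.resize(a,None,fx=3.6,fy=3.6,interpolation=cv2.INTER_CUBIC);c[:180,:792]=j
c[185:585,:420]=cv2.resize(b,None,fx=2,fy=2);c[185:470,420:800]=cv2.resize(w,(380,285));cv2.imwrite("pics/c2.png",c)
E
```

```text
11.87 [0.4711 0.1702 0.0035] ty yaw from +y -103.75 z [ 0. -0. -1.] F [ 3.  -1.3  1. ] [-0.21 -0.34  0.02] 0.014844718721459448 44.98951435089111 [ 0.24  0.05  1.94 -0.    1.15  0.48]
```

View pics/c2.png

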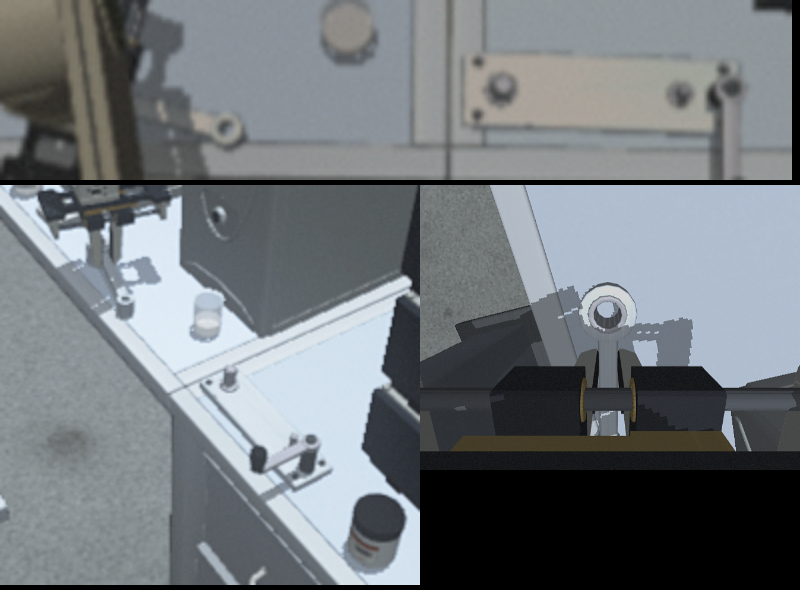

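The grasp is on the web, the bar stands clear, and the wrist camera sees the hub at about (315,219). I'll lift in two stages and retreat from the instrument.

{"fn": "arm_command", "kwargs": {"deltas": [[[0, 0, 0.5, 0, 0, 0], [0, 0, 1, 0, 0, 0], [0, 0, 1.5, 0, 0, 0], [0, 0, 2, 0, 0, 0], [-0.5, 0, 2, 0, 0, 0], [-0.8, 0, 2, 0, 0, 0], [-0.8, 0, 2, 0, 0, 0], [-0.8, 0, 2, 0, 0, 0], [-0.3, 0, 1, 0, 0, 0], [0, 0, 0, 0, 0, 0], [0, 0, 0, 0, 0, 0], [0, 0, 0, 0, 0, 0]]]}}

```text
t: 13.02
tool_pos: [0.4383, 0.17, 0.1419]
orientation: [-2.471, -1.939, 0.003]
force: [0.4, 0.5, -5.4]
opening: 0.0151
gripper_force: 45.0
```

```bash
python3 st.py; python3 look.py w4; cat > hub.py <<'E'
from h import *
import pickle,sys
s,m=pickle.load(open(sys.argv[1]+".pkl","rb"));i=cv2.imread(f"pics/{sys.argv[1]}.png");g=cv2.cvtColor(i,cv2.COLOR_BGR2GRAY)
z=s["tool_pos"][2]-.0035+.038
x0,y0=315,219;p=cv2.resize(g[y0-60:y0+60,x0-60:x0+60],None,fx=4,fy=4,interpolation=cv2.INTER_CUBIC)
R=cv2.Rodrigues(s["orientation"])[0]
c=cv2.HoughCircles(cv2.GaussianBlur(p,(5,5),0),cv2.HOUGH_GRADIENT,1.5,30,param1=120,param2=40,minRadius=30,maxRadius=130)
for q in (c[0][:8] if c is not None else []):
    uv=(x0-60+(q[0]+.5)/4-.5,y0-60+(q[1]+.5)/4-.5);P=onz(m,uv,z);print(np.round(uv,2),"r",q[2]/4,"P",P.round(4),"r_mm",round(q[2]/4/m["fx"]*(ray(m,uv)[0][2]-z)*1000,1),"in tool",(R.T@(P-s["tool_pos"])).round(4))
E
python3 hub.py w4
```

```text
13.02 [0.4383 0.17   0.1419] ty yaw from +y -103.75 z [-0.002 -0.001 -1.   ] F [ 0.4  0.5 -5.4] [-0.05  0.1   0.04] 0.015070524299783037 44.98440384864807 [ 0.26 -0.19  1.91  0.    1.43  0.5 ]
13.0667 [0.43812248 0.16996264 0.14160529] [-2.47066536 -1.93862973  0.00392974] [ 0.261 -0.193  1.906  0.     1.431  0.501] 0.0066430007556426505
[315.94 218.44] r 23.0625 P [0.4466 0.2096 0.1761] r_mm 9.9 in tool [ 0.0405 -0.0013 -0.0345]
[316.69 210.94] r 25.650002 P [0.4477 0.2128 0.1761] r_mm 11.0 in tool [ 0.0438 -0.001  -0.0346]
[325.31 200.06] r 32.2875 P [0.4524 0.2165 0.1761] r_mm 13.8 in tool [ 0.0485  0.0027 -0.0346]
[307.69 216.19] r 24.8625 P [0.4433 0.2114 0.1761] r_mm 10.6 in tool [ 0.0415 -0.0049 -0.0345]
[323.81 218.44] r 25.2375 P [0.4499 0.2088 0.1761] r_mm 10.8 in tool [ 0.0405  0.0021 -0.0346]
[325.69 210.56] r 19.837502 P [0.4515 0.212  0.1761] r_mm 8.5 in tool [ 0.044   0.0029 -0.0346]
[309.19 208.69] r 21.150002 P [0.4448 0.2145 0.1761] r_mm 9.0 in tool [ 0.0448 -0.0042 -0.0345]
[308.44 224.06] r 14.4 P [0.4428 0.208  0.1761] r_mm 6.2 in tool [ 0.038  -0.0046 -0.0345]
```

{"fn": "arm_command", "kwargs": {"deltas": [[[0, -1.5, 0, 0, 0, 1], [0, -2.6, 0, 0, 0, 1], [0, -3.2, 0, 0, 0, 1], [0, -3.5, 0, 0, 0, 1], [0, -3.7, 0, 0, 0, 1.2], [0, -3.8, 0, 0, 0, 1.2], [0, -3.8, 0, 0, 0, 1.2], [0, -3.7, 0, 0, 0, 1.1], [0, -3.3, 0, 0, 0, 1], [0, -2.8, 0, 0, 0, 1], [0, -2, 0, 0, 0, 1], [0, -1.3, 0, 0, 0, 1]]]}}

```text
t: 14.12
tool_pos: [0.438, -0.184, 0.142]
orientation: [-2.242, -2.198, 0.002]
force: [-0.0, 0.2, -4.9]
opening: 0.0148
gripper_force: 45.0
```

{"fn": "arm_command", "kwargs": {"deltas": [[[0.5, 0, 0, 0, 0, 0], [0.8, 0, 0, 0, 0, 0], [0.9, 0, 0, 0, 0, 0], [0.9, 0, 0, 0, 0, 0], [0.8, 0, 0, 0, 0, 0], [0.5, 0, 0, 0, 0, 0], [0.1, 0, 0, 0, 0, 0], [0, 0, 0, 0, 0, 0], [0, 0, 0, 0, 0, 0], [0, 0, 0, 0, 0, 0]]]}}

```text
t: 14.95
tool_pos: [0.4837, -0.1816, 0.1433]
orientation: [-2.242, -2.201, 0.0]
force: [-0.6, -0.8, -4.4]
opening: 0.0149
gripper_force: 45.0
```

```bash
python3 st.py; python3 look.py w5; python3 hub.py w5
```

```text
14.95 [ 0.4837 -0.1816  0.1433] ty yaw from +y -91.05 z [-0.  0. -1.] F [-0.6 -0.8 -4.4] [-0.04  0.05 -0.05] 0.01487420625813216 44.984482526779175 [-0.46 -0.06  1.79 -0.    1.42 -0.44]
15.0 [ 0.48371973 -0.18173175  0.14334665] [-2.24185079e+00 -2.20076790e+00  1.46512598e-04] [-0.459 -0.064  1.785 -0.     1.42  -0.44 ] 0.0024329782177782665
[315.94 204.19] r 18.9375 P [ 0.4835 -0.1347  0.1778] r_mm 8.1 in tool [ 0.047  -0.0011 -0.0345]
[314.81 216.94] r 31.462502 P [ 0.4829 -0.1403  0.1778] r_mm 13.4 in tool [ 0.0414 -0.0016 -0.0345]
[327.56 200.44] r 30.6375 P [ 0.4885 -0.1332  0.1778] r_mm 13.1 in tool [ 0.0486  0.0039 -0.0345]
[321.94 213.19] r 25.537498 P [ 0.486  -0.1387  0.1778] r_mm 10.9 in tool [ 0.0431  0.0015 -0.0345]
[363.56 176.81] r 15.15 P [ 0.5038 -0.1234  0.1778] r_mm 6.5 in tool [ 0.0587  0.019  -0.0345]
[332.81 208.69] r 13.6875 P [ 0.4907 -0.1368  0.1778] r_mm 5.9 in tool [ 0.045   0.0062 -0.0345]
```

{"fn": "arm_command", "kwargs": {"deltas": [[[0, 0, -0.5, 0, 0, 0], [0, -0.1, -0.9, 0, 0, 0], [0, 0, -1, 0, 0, 0], [0, 0, -1, 0, 0, 0], [0, 0, -1, 0, 0, 0], [0, 0, -0.9, 0, 0, 0], [0, 0, -0.7, 0, 0, 0], [0, 0, -0.3, 0, 0, 0], [0, 0, -0.1, 0, 0, 0], [0, 0, 0, 0, 0, 0], [0, 0, 0, 0, 0, 0]]]}}

```text
t: 15.97
tool_pos: [0.4844, -0.183, 0.0799]
orientation: [2.241, 2.2, 0.0]
force: [-0.3, 1.2, -4.7]
opening: 0.0147
gripper_force: 45.0
```

```bash
python3 st.py; python3 look.py w6; python3 hub.py w6; python3 - <<'E'
from h import *
a=eyes.read_camera("top")[225:275,355:455];b=eyes.read_camera("scene");cv2.imwrite("pics/top6.png",eyes.read_camera("top"));cv2.imwrite("pics/scene6.png",b);b=b[255:365,315:415];w=cv2.imread("pics/w6.png")[120:320,200:430]
c=np.zeros((590,800,3),np.uint8);c[:200,:400]=cv2.resize(a,None,fx=4,fy=4,interpolation=cv2.INTER_CUBIC)
c[:385,410:760]=cv2.resize(b,(350,385),interpolation=cv2.INTER_CUBIC);c[205:565,:400]=cv2.resize(w,(400,360));cv2.imwrite("pics/c3.png",c)
E
```

```text
15.97 [ 0.4844 -0.183   0.0799] ty yaw from +y -91.06 z [ 0.001 -0.    -1.   ] F [-0.3  1.2 -4.7] [-0.09  0.06 -0.02] 0.014730852571576194 44.98448610305786 [-0.46 -0.    1.85 -0.    1.3  -0.44]
16.0167 [ 0.48451964 -0.18300544  0.08004446] [2.24090585e+00 2.20011722e+00 6.42386280e-04] [-0.46  -0.004  1.847 -0.     1.298 -0.442] 0.0019211272670479505
[316.69 218.44] r 22.462502 P [ 0.4844 -0.1422  0.1145] r_mm 9.6 in tool [ 0.0407 -0.0008 -0.0345]
[326.81 200.44] r 29.8125 P [ 0.4889 -0.1344  0.1145] r_mm 12.7 in tool [ 0.0486  0.0035 -0.0345]
[321.56 211.69] r 24.224998 P [ 0.4866 -0.1393  0.1145] r_mm 10.4 in tool [ 0.0437  0.0013 -0.0345]
[308.44 198.19] r 28.5 P [ 0.481  -0.1333  0.1145] r_mm 12.2 in tool [ 0.0496 -0.0044 -0.0345]
[317.06 204.94] r 17.4375 P [ 0.4847 -0.1363  0.1145] r_mm 7.5 in tool [ 0.0467 -0.0007 -0.0345]
[311.44 212.06] r 26.099998 P [ 0.4822 -0.1394  0.1145] r_mm 11.2 in tool [ 0.0436 -0.0031 -0.0345]
[331.31 186.94] r 17.85 P [ 0.4909 -0.1287  0.1145] r_mm 7.6 in tool [ 0.0544  0.0054 -0.0345]
```

View pics/c3.png

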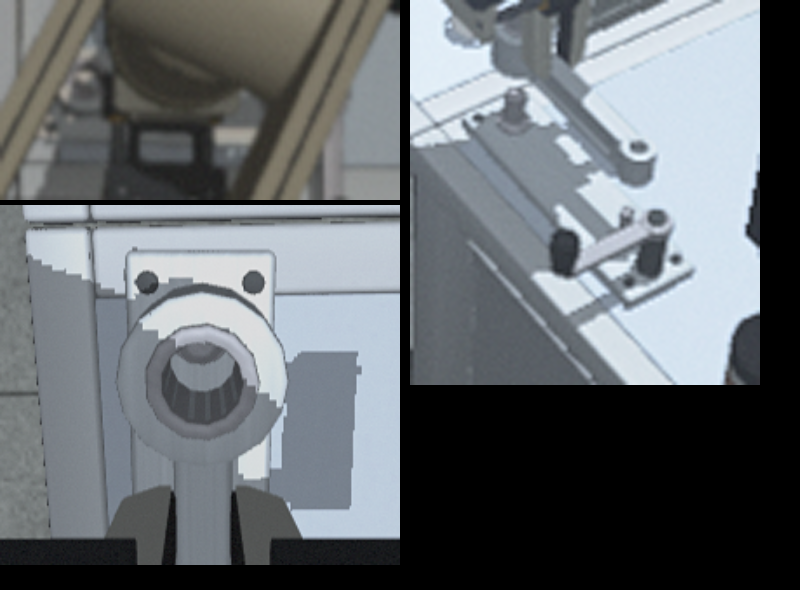

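The lever is held level over the fixture. In the wrist view, the thick pin shows through the hub bore and is laterally aligned with it. In the scene crop, the eye bore is at (637,148), the thin tip at (627,214) and the thick tip at (516,95). I'll check these in numbers.

```bash
python3 - <<'E'
from h import *
import pickle
s,m=pickle.load(open("w6.pkl","rb"));sc=eyes.camera_model("scene")
f=lambda c:(315+c[0]*100/350-.36,255+c[1]*100/350-.36)
off=s["tool_pos"][2]-.0035
E=onz(sc,f((637-410,148)),off+.030);N=onz(sc,f((627-410,213)),.045);T=onz(sc,f((516-410,94)),.045)
print("scene: eye",E,"N",N,"T",T,"eye-N",E-N,"|TN|",np.linalg.norm(T-N))
print("wrist pred thick tip px",px(m,[(.484,-.1415,.045)]),"seen ~",200+203*230/400,120+(350-205)*200/360)
H=onz(m,(200+202*230/400,120+(382-205)*200/360),off+.038);print("hub now",H)
R=cv2.Rodrigues(s["orientation"])[0];u=R[:,0];print("lever axis by tool",u,"bp/eye pred",H-.14*u)
# enlarge numeric crop around the bore
g=cv2.cvtColor(cv2.imread("pics/w6.png"),cv2.COLOR_BGR2GRAY);print(g[190:240:2,290:344:2])
E
```

```text
scene: eye [ 0.48150243 -0.28481412  0.10654446] N [ 0.47899263 -0.28639042  0.045     ] T [ 0.48326399 -0.14593415  0.045     ] eye-N [0.00250979 0.0015763  0.06154446] |TN| 0.1405212026062872
wrist pred thick tip px [[315.8159418 194.4232863]] seen ~ 316.725 200.55555555555554
hub now [ 0.48417253 -0.14219515  0.11454446]
lever axis by tool [ 1.83677777e-02  9.99831154e-01 -5.36590925e-04] bp/eye pred [ 0.48160105 -0.28217151  0.11461959]
[[133 220 218 220 223  88 152 187 193 196 201 204 204 203 197 202 202 194
  180 156 102 167 204 222 219 221 220]
 [133 220 221 177 134 167 189 198 193 192 190 192 192 190 182 184 186 197
  201 200 189 177 135 184 221 221 220]
 [134 174 152  90 139 146 193 183 176 175 172 172 172 171 171 175 175 177
  181 188 198 196 189 130 205 221 221]
 [138  85 109 111 117 114 181 174 170 166 146 143 135 143 106 119 162 171
  170 169 179 187 196 188 118 229 221]
 [ 83 113 117 116 115 110 132 130  95 106 114 112 111 110 113 111 102 111
  132 171 167 172 185 196 186 112 229]
 [108 119 116 115 110 104  91  85  94 105 111 114 115 111 110 115  98  89
   88  98 139 16
[... 1470 characters left out ...]
  80  71  99 107 108]
 [113 111 106  65  69  78  71  70  71  70  86  74  73  73  85  79  69  71
   75  82  72  69  74  68 111 112 106]
 [113 115 113  74  69  75  73  71  71  72  85  73  76  72  86  84  72  70
   74  83  68  68  68  76 114 114 108]
 [109 116 117 108  67  69  71  70  72  76  83  71  71  74  85  83  71  72
   70  80  71  71  70 111 117 113 110]
 [109 113 117 115  87  69  70  70  71  80  86  72  71  72  85  84  70  71
   73  85  70  75 112 114 111 111 107]
 [105 108 115 116 113  99  74  72  72  80  82  72  73  74  88  83  72  72
   69  77  73 115 115 111 107 105 101]
 [ 91 106 109 115 119 119 108  85  73  78  83  72  70  74  83  83  70  70
   71  83 113 118 117 110 105 109 138]]
```

The hub is within about 0.7 mm of the thick pin and the eye within about 2 mm of the thin pin, with a 31.5 mm gap. I'll trim slightly, settle, and hand in.

{"fn": "arm_command", "kwargs": {"deltas": [[[0, 0.06, -0.12, 0, 0, 0], [0, 0, 0, 0, 0, 0], [0, 0, 0, 0, 0, 0], [0, 0, 0, 0, 0, 0], [0, 0, 0, 0, 0, 0], [0, 0, 0, 0, 0, 0], [0, 0, 0, 0, 0, 0], [0, 0, 0, 0, 0, 0], [0, 0, 0, 0, 0, 0], [0, 0, 0, 0, 0, 0], [0, 0, 0, 0, 0, 0], [0, 0, 0, 0, 0, 0]]]}}

```text
t: 17.22
tool_pos: [0.484, -0.1822, 0.0781]
orientation: [-2.242, -2.201, 0.0]
force: [-0.3, 0.6, -4.9]
opening: 0.0152
gripper_force: 45.0
```

```bash
python3 st.py; python3 -c "
from plant import monitor,ticket
import numpy as np
s=monitor.read_state();print(np.abs(s['dq']).max());print(ticket.close_job())"
```

```text
17.22 [ 0.484  -0.1822  0.0781] ty yaw from +y -91.05 z [-0. -0. -1.] F [-0.3  0.6 -4.9] [-0.03  0.09 -0.03] 0.015179080714678272 44.98449683189392 [-0.46 -0.    1.85 -0.    1.3  -0.44]
0.0023690067351415105
the job is handed in; nothing more can be done
None
```

I handed the job in at 17.2 s: the bar measured square to the plate (about 90°), and the arm was still holding the lever over the pins, with the hub within about 1 mm of the thick pin, the eye within about 2 mm of the thin pin, and roughly 3 cm of air; no verdict came back.

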